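# Move the plug-in relays to the new panel in the same order

### The arm

A 6-joint arm with a two-finger parallel gripper is mounted at the origin on a cart in front of the work surface, level with it; the furniture and walls round the work are solid. World frame = base frame: x ahead of the robot, y to its left, z up, the work surface at z = 0. Lengths are in m, angles in rad, forces in N, time in s.
With the tool pointing down it reaches from about 0.325 to 0.9 m from the base axis. Payload 6.1 kg.
Tool frame: the origin (TCP) lies midway between the tips of the shut fingers; the grasp point (between the pads) lies 19 mm behind it (manip.grip_depth is the distance from the TCP to the grasp point, in m); z points along the fingers, y is the line along which they close (so a half turn about z gives the same grasp; the last joint's range is limited). The gripper opens to 85 mm and grips with 20 to 120 N. Pads are 22 mm wide; open, the fingers measure 114 mm over their backs; the gripper's body (76 mm by 85 mm) begins 54 mm behind the grasp point. The pads swing forward as they close: fully open they stand 13 mm farther back than shut.
Start: joints at [1.142, 0.22, 1.526, -0, 1.395, -0.126], TCP at [0.186, 0.597, 0.231] pointing down, gripper open.
Joint ranges: [-2.98, 2.98], [-0.91, 2.08], [0.09, 2.57], [-1.24, 4.39], [0.2, 2.65], [-2.68, 2.68]. Speed limits (rad/s): [2.57, 2.57, 3.01, 3.14, 3.14, 3.14].

### API

Orientations are given as a unit quaternion [w, x, y, z].
In Python, from station import manip, imaging gives the robot as it stands.
- The arm moves only by the shell command python3 -m inch 'ROWS' [OPENING] [FORCE]. ROWS is a JSON object of lists of equal length, an entry for each row: "xyz": the shift along the tool's x, y, z each as a share of 500 mm, from -1 to 1, a list of three; "rotation": the turn, a rotation vector about the tool's x, y, z each as a share of 0.08 rad, from -1 to 1, a list of three. In form: {"xyz": [[tx, ty, tz], ...], "rotation": [[ax, ay, az], ...]}. A call has 1 to 10 rows; each row shifts and turns the commanded pose from where the row before left it, along the tool's axes as they then stand; what a row does not reach is not made up. A row lasts 1/12 s, in which the tool goes at most 41.7 mm and 7.16 degrees, less where a joint would pass 70% of its speed; a pose out of reach is approached as far as the arm can. A call with a number of a shift or a turn outside -1 to 1 is refused whole. A call with a gripper value outside its range is refused whole. OPENING is the gripper command: -1 is shut, 1 is fully open, values between are in proportion, set as the call begins (- or left out, the last holds). The fingers move at their own pace and stop on an object; FORCE is the grip in N (left out, the last holds). Time passes only in rows, so rows that do not move let the fingers close. It gives the time, the measured TCP pose, the force, the opening and the grip force at its end, in the units of the state.
- manip.get_obs(): the state, without advancing time (a new reading comes with each control period).
- imaging.grab_frame(name): name is "scene" or "side" or "wrist"; returns a dict with "image" (400x640x3 uint8, blue, green, red), "range_z" (400x640 float32, m along the optical axis (not along the pixel's ray), 0 where there is no reading), "fovy" (degrees; the focal length in pixels is half the picture's height over the tangent of half this angle, whatever the lens; pixels are square), "cx", "cy" (the principal point, pixels), "view" (4x4, takes a point from world to camera coordinates). Camera axes: x right, y up, looking along -z (the intrinsics and any distortion apply to the point x, -y, -z); pixel columns grow to the right and rows downward; lengths in m; the calibration is good to about 2 mm. A picture is of the moment at which its call begins.
- manip.sign_off(): hands the job in; it is judged then, once.
The state is a dict: "t": time; "joint_pos": joint angles; "joint_vel": joint speeds; "tau": joint torques, N m; "tcp_pos": TCP position; "orientation": TCP orientation; "force": force on the tool from outside, world axes, zero at the start; "moment": the same for the moment, N m; "opening": finger opening in m; "grip_force": force on a finger pad.
Only numpy, scipy, OpenCV 4.12 (cv2) and the standard library are available. Lean on these libraries where they do the work, as an engineer would, in place of code of your own. Each camera call takes 0.05 s, during which the arm holds its last target. There are 200 camera calls.

### The job

The old relay panel (dark plate, black sockets) is being replaced by the new one (light plate, pale grey sockets): move the four coloured plug-in relays across, upright and without dropping them or setting any down on the table, in the same order counted from the green-and-yellow earth terminal at one end of each panel. The relay next to the old panel's earth terminal goes into the socket next to the new panel's earth terminal, and so on down the row; the new panel may lie turned round. Each relay must sit squarely and fully down in its socket, let go.

Things in the scene. Friction and masses are not known exactly. Their poses are not given: they have to be found in the camera images.
- old_panel: Old relay panel, fixed: dark grey plate 110x240x6 with rail and 4 black sockets, full at the start. Origin: centre of plate underside, z up, y along the row TOWARDS the green-yellow earth terminal (at y +90..+106, top at z 53). Socket centres at x 0, y +66 (first, next to earth), +22, -22, -66 mm; socket tops at z 43.5. All mm.
- new_panel: New panel, fixed: light plate, 4 empty pale grey sockets 80 (x) x42 (y); sizes, origin, axes and socket places as old_panel, y again TOWARDS its earth terminal; may lie turned round. Wells: 46x30 in the lowest 8 mm, flared to 54x37 at the mouth, guide an offset foot in. A relay fully home: origin at z 27.5 (well floor), its x across the row, y along it.
- relay_red: Plug-in relay, red housing, 50x34x60 high, 60-130 g, loose. Origin: centre of underside; x along the 50 side, y along the 34 side, z up. Foot: lowest 17 mm, 42x26, last 4 mm 36x20; body above it. Starts upright in an old socket, 10 mm from its neighbours: grip across the 50 mm (along x) by the body's upper half. No catch; fits either way round (half turn).
- relay_yellow: Plug-in relay, yellow housing, 50x34x60 high, 60-130 g, loose. Origin: centre of underside; x along the 50 side, y along the 34 side, z up. Foot: lowest 17 mm, 42x26, last 4 mm 36x20; body above it. Starts upright in an old socket, 10 mm from its neighbours: grip across the 50 mm (along x) by the body's upper half. No catch; fits either way round (half turn).
- relay_blue: Plug-in relay, blue housing, 50x34x60 high, 60-130 g, loose. Origin: centre of underside; x along the 50 side, y along the 34 side, z up. Foot: lowest 17 mm, 42x26, last 4 mm 36x20; body above it. Starts upright in an old socket, 10 mm from its neighbours: grip across the 50 mm (along x) by the body's upper half. No catch; fits either way round (half turn).
- relay_white: Plug-in relay, white housing, 50x34x60 high, 60-130 g, loose. Origin: centre of underside; x along the 50 side, y along the 34 side, z up. Foot: lowest 17 mm, 42x26, last 4 mm 36x20; body above it. Starts upright in an old socket, 10 mm from its neighbours: grip across the 50 mm (along x) by the body's upper half. No catch; fits either way round (half turn).
- socket_red: Black socket on the old panel in which the red relay starts; the four look alike and stay put, so this still tells the red relay's old place later. 80x42x30 mm, fixed. Origin: centre of underside, 13.5 mm above the old panel's origin, axes parallel to that panel's. The relay's origin starts 14 mm above it.
- socket_yellow: Black socket on the old panel in which the yellow relay starts; the four look alike and stay put, so this still tells the yellow relay's old place later. 80x42x30 mm, fixed. Origin: centre of underside, 13.5 mm above the old panel's origin, axes parallel to that panel's. The relay's origin starts 14 mm above it.
- socket_blue: Black socket on the old panel in which the blue relay starts; the four look alike and stay put, so this still tells the blue relay's old place later. 80x42x30 mm, fixed. Origin: centre of underside, 13.5 mm above the old panel's origin, axes parallel to that panel's. The relay's origin starts 14 mm above it.
- socket_white: Black socket on the old panel in which the white relay starts; the four look alike and stay put, so this still tells the white relay's old place later. 80x42x30 mm, fixed. Origin: centre of underside, 13.5 mm above the old panel's origin, axes parallel to that panel's. The relay's origin starts 14 mm above it.

How it is judged:
At the end, for the whole second after the job is handed in: All four relays stand in the new panel, each in the socket with the same number, counted from the earth terminal, as the old one it came from: centred within 8 mm each way, fully down within 3.5 mm, upright within 0.12 rad, square to the row within 0.2 rad (either way round), released and at rest ((not (y of socket_red in the frame of old_panel between 0.051 and 0.081 m) or y of relay_red in the frame of new_panel between 0.058 and 0.074 m) and (not (y of socket_red in the frame of old_panel between 0.007 and 0.037 m) or y of relay_red in the frame of new_panel between 0.014 and 0.03 m) and (not (y of socket_red in the frame of old_panel between -0.037 and -0.007 m) or y of relay_red in the frame of new_panel between -0.03 and -0.014 m) and (not (y of socket_red in the frame of old_panel between -0.081 and -0.051 m) or y of relay_red in the frame of new_panel between -0.074 and -0.058 m) and x of relay_red in the frame of new_panel between -0.008 and 0.008 m and z of relay_red in the frame of new_panel between 0.024 and 0.031 m and angle between each of relay_red, relay_yellow, relay_blue, relay_white's own z axis and vertical below 0.12 rad and angle between the y axis of each of relay_red, relay_yellow, relay_blue, relay_white and the y axis of new_panel, either way round below 0.2 rad and linear speed of each of relay_red, relay_yellow, relay_blue, relay_white below 0.02 m/s and angular speed of each of relay_red, relay_yellow, relay_blue, relay_white below 0.2 rad/s and contact force between the fingers and relay_red below 0.1 N and (not (y of socket_yellow in the frame of old_panel between 0.051 and 0.081 m) or y of relay_yellow in the frame of new_panel between 0.058 and 0.074 m) and (not (y of socket_yellow in the frame of old_panel between 0.007 and 0.037 m) or y of relay_yellow in the frame of new_panel between 0.014 and 0.03 m) and (not (y of socket_yellow in the frame of old_panel between -0.037 and -0.007 m) or y of relay_yellow in the frame of new_panel between -0.03 and -0.014 m) and (not (y of socket_yellow in the frame of old_panel between -0.081 and -0.051 m) or y of relay_yellow in the frame of new_panel between -0.074 and -0.058 m) and x of relay_yellow in the frame of new_panel between -0.008 and 0.008 m and z of relay_yellow in the frame of new_panel between 0.024 and 0.031 m and contact force between the fingers and relay_yellow below 0.1 N and (not (y of socket_blue in the frame of old_panel between 0.051 and 0.081 m) or y of relay_blue in the frame of new_panel between 0.058 and 0.074 m) and (not (y of socket_blue in the frame of old_panel between 0.007 and 0.037 m) or y of relay_blue in the frame of new_panel between 0.014 and 0.03 m) and (not (y of socket_blue in the frame of old_panel between -0.037 and -0.007 m) or y of relay_blue in the frame of new_panel between -0.03 and -0.014 m) and (not (y of socket_blue in the frame of old_panel between -0.081 and -0.051 m) or y of relay_blue in the frame of new_panel between -0.074 and -0.058 m) and x of relay_blue in the frame of new_panel between -0.008 and 0.008 m and z of relay_blue in the frame of new_panel between 0.024 and 0.031 m and contact force between the fingers and relay_blue below 0.1 N and (not (y of socket_white in the frame of old_panel between 0.051 and 0.081 m) or y of relay_white in the frame of new_panel between 0.058 and 0.074 m) and (not (y of socket_white in the frame of old_panel between 0.007 and 0.037 m) or y of relay_white in the frame of new_panel between 0.014 and 0.03 m) and (not (y of socket_white in the frame of old_panel between -0.037 and -0.007 m) or y of relay_white in the frame of new_panel between -0.03 and -0.014 m) and (not (y of socket_white in the frame of old_panel between -0.081 and -0.051 m) or y of relay_white in the frame of new_panel between -0.074 and -0.058 m) and x of relay_white in the frame of new_panel between -0.008 and 0.008 m and z of relay_white in the frame of new_panel between 0.024 and 0.031 m and contact force between the fingers and relay_white below 0.1 N); the robot touches nothing.
It fails at once if a relay is tipped over (leans more than 60 degrees) (angle between any of relay_red, relay_yellow, relay_blue, relay_white's own z axis and vertical above 1.05 rad).
It fails at once if a relay is dropped or set down on the table (height (world z) of any of relay_red, relay_yellow, relay_blue, relay_white below 0.012 m).
It also fails if it takes over 96 s, if anything falls off the work surface, if the arm or the gripper's body presses on something with over 40 N, if the wrist force passes 120 N, or if a joint passes its speed limit or range.

## Working session

There is one attempt and no reset: what is moved stays moved. The work goes in short steps, Python scripts to look and compute and a shell command to move; the robot and the scene stay as the last step left them, time stands still between calls to the robot, and variables do not carry over. Pictures are saved under pics/ and viewed, at most 14 in all, crops included, and the job is handed in when it is done.

```bash
ls; mkdir -p pics; python3 - <<'E'
from station import manip, imaging
import cv2,numpy as np
o=manip.get_obs(); print({k:np.round(v,3).tolist() for k,v in o.items()})
for n in ("scene","side"):
    f=imaging.grab_frame(n); cv2.imwrite(f"pics/{n}0.png",f["image"])
    print(n,{k:f[k] for k in f if k not in("image","range_z")}, (f["range_z"]>0).mean())
E
```

```text
pics
{'t': 0.0, 'joint_pos': [1.142, 0.221, 1.528, -0.0, 1.395, -0.126], 'joint_vel': [-0.0, -0.001, -0.0, -0.001, 0.001, 0.0], 'tau': [0.0, -49.689, -38.94, -0.0, 0.012, 0.0], 'tcp_pos': [0.186, 0.596, 0.23], 'orientation': [-0.0, 0.151, 0.989, -0.001], 'force': [0.031, 0.324, -0.655], 'moment': [-0.003, 0.023, -0.033], 'grip_force': 0.0, 'opening': 0.086}
scene {'fovy': 43.83188401782817, 'cx': 325.63960955426415, 'cy': 202.5726304061626, 'view': array([[ 0.59478119, -0.80385336, -0.00742344, -0.17600144],
       [ 0.41942084,  0.30243035,  0.85593343, -0.33134828],
       [-0.68579989, -0.51220665,  0.51703274, -0.46218773],
       [ 0.        ,  0.        ,  0.        ,  1.        ]])} 0.9960625
side {'fovy': 52.97861792790814, 'cx': 318.4189057420365, 'cy': 200.00779703200527, 'view': array([[ 0.99960514, -0.01601052, -0.02309172, -0.53967682],
       [ 0.0280564 ,  0.52336132,  0.85164885, -0.15644672],
       [-0.00155003, -0.85196044,  0.52360386, -0.70658706],
       [ 0.        ,  0.        ,  0.        ,  1.        ]])} 0.99621484375
```

View pics/scene0.png

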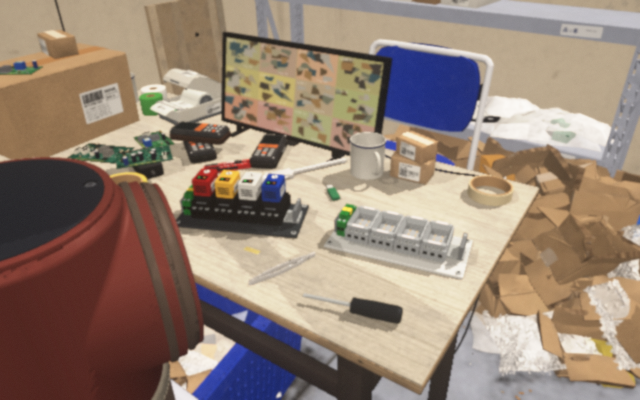

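View pics/side0.png

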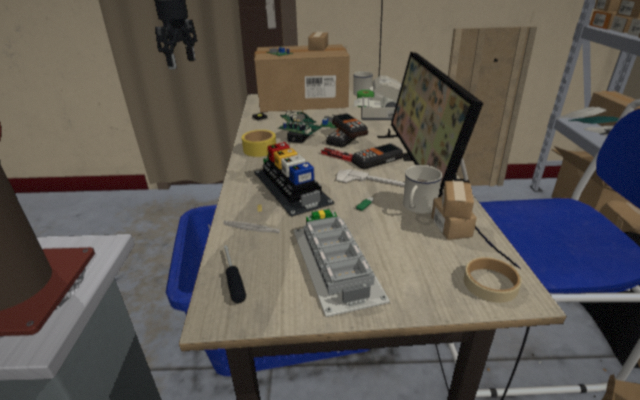

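The scene view shows the old panel's earth terminal (green, about 187,203) beside red, then yellow, white and blue (205,180 to 273,188). The new panel's earth is at its left end (345,215), with empty sockets from 362,222 to 437,238. The side view agrees: new earth at (322,215), sockets down to (350,275). Next I measure from both views.

```bash
cat > h.py <<'E'
from station import manip, imaging
import cv2,numpy as np
def cloud(n,save=None):
    f=imaging.grab_frame(n); im=f["image"]; Z=f["range_z"]
    if save: cv2.imwrite("pics/"+save,im)
    h,w=Z.shape; fl=h/2/np.tan(np.radians(f["fovy"])/2)
    u,v=np.meshgrid(np.arange(w),np.arange(h))
    P=np.stack([(u-f["cx"])/fl*Z,-(v-f["cy"])/fl*Z,-Z,np.ones_like(Z)],-1)@np.linalg.inv(f["view"]).T
    P=P[...,:3]; P[Z<=0]=np.nan
    return im,cv2.cvtColor(im,cv2.COLOR_BGR2HSV).astype(int),P
def masks(hsv):
    H,S,V=hsv[...,0],hsv[...,1],hsv[...,2]
    return dict(red=((H<6)|(H>174))&(S>150)&(V>80),yellow=(H>15)&(H<32)&(S>130)&(V>120),blue=(H>105)&(H<125)&(S>150),white=(S<60)&(V>150),green=(H>45)&(H<80)&(S>120))
def rect(p):
    r=cv2.minAreaRect((p[:,:2]*1000).astype(np.float32)); b=np.round(r[0],1),np.round(r[1],1),round(r[2],1); return b
E
python3 - <<'E'
from h import *
for n in("scene","side"):
    im,hsv,P=cloud(n); M=masks(hsv); x,y,z=P[...,0],P[...,1],P[...,2]
    W=(x>.2)&(x<.9)&(y>-.4)&(y<.45)&(z<.12)
    for c in M:
        m=M[c]&W&(z>(.03 if c=="green" else .075))&(z<.1)
        k,l,s,_=cv2.connectedComponentsWithStats(m.astype(np.uint8))
        for i in range(1,k):
            if s[i,4]>25:
                p=P[l==i]; print(n,c,s[i,4],np.round(np.median(p,0)*1000,1),"z95",round(np.percentile(p[:,2],90)*1000,1),*rect(p))
    H=hsv
    m=W&(z>.036)&(z<.05)&(hsv[...,1]<60)&(hsv[...,2]>110)
    k,l,s,_=cv2.connectedComponentsWithStats(m.astype(np.uint8))
    for i in range(1,k):
        if s[i,4]>150: p=P[l==i]; print(n,"sock",s[i],np.round(np.median(p,0)*1000,1),*rect(p))
E
```

```text
scene red 275 [438.  385.   87.6] z95 90.1 [449.7 392.3] [51.7 31.1] 27.0
scene yellow 335 [458.2 347.6  88.3] z95 90.2 [468.5 354.9] [51.7 34.4] 26.6
scene blue 190 [494.1 266.8  88.3] z95 90.1 [505.3 272.7] [43.4 29.5] 27.4
scene white 186 [798.  253.7  81.7] z95 84.9 [773.3 240.5] [79.2 75.6] 30.4
scene white 133 [820.6 146.2  92.9] z95 94.0 [820.5 146.3] [72.8 22.1] 79.1
scene white 75 [793.8 152.4  81.4] z95 85.6 [794.5 154.6] [39.1  5.8] 71.7
scene white 347 [482.6 309.8  88.5] z95 90.2 [487.2 320.5] [55.2 44.3] 27.2
scene white 31 [520.8 281.9  90.2] z95 91.3 [524.2 283.9] [23.6 14.3] 6.0
scene green 48 [421.6 412.7  51. ] z95 54.9 [421.7 414.2] [10.9 13.6] 70.2
scene green 43 [408.9 407.4  39.2] z95 44.1 [409.1 408.3] [ 5.8 13.5] 38.5
scene green 57 [534.8 135.5  53. ] z95 54.8 [537.8 137.2] [13.4 13.9] 12.6
scene green 35 [521.3 133.6  40. ] z95 44.7 [521.4 133.1] [ 4.8 12.5] 8.5
scene sock [350 154  31  18 182] [740.  224.8  43.3] [746.4 227.9] [84.4 26. ] 88.8
scene sock [ 345  206  109   47 2108] [563.4  43.2  42.6] [572.1  48.1] [ 81.8 177.4] 13.9
side red 76 [448.1 383.   85.6] z95 87.1 [447.5 390. ] [47.4 31.6] 29.8
side yellow 126 [468.2 346.3  85.4] z95 86.6 [465.  356.4] [48.4 45.9] 29.7
side blue 154 [505.3 263.   84.6] z95 86.8 [507.2 268.8] [46.5 28.1] 22.6
side white 85 [495.  309.1  85.6] z95 86.8 [486.1 319.7] [43.9 47.1] 25.4
side white 153 [819.2 146.3  89. ] z95 90.0 [819.4 146.7] [71.  16.5] 75.9
side green 39 [562.2 137.3  50.5] z95 51.7 [561.7 140.7] [11.2 15.5] 14.2
side green 52 [536.4 131.1  49.8] z95 51.6 [536.2 134.2] [14.  15.3] 17.4
side sock [ 308  217   63   64 1080] [569.6  41.   41.4] [572.7  47.4] [ 71.  181.1] 13.6
```

```bash
python3 -m inch '{"xyz":[[0,0,0],[0,0,0],[0,0,0],[0,0,0],[0,0,0],[0,0,0],[0,0,0],[0,0,0],[0,0,0],[0,0,0]],"rotation":[[0,0,1],[0,0,1],[0,0,1],[0,0,1],[0,0,1],[0,0,1],[0,0,1],[0,0,1],[0,0,1],[0,0,1]]}' 1 40
python3 -m inch '{"xyz":[[-0.04,0.015,0],[-0.06,0.025,0],[-0.06,0.025,0],[-0.06,0.025,0],[-0.06,0.025,0],[-0.06,0.025,0],[-0.06,0.025,0],[-0.06,0.025,0],[-0.06,0.025,0],[-0.06,0.025,0]],"rotation":[[0,0,0.3],[0,0,0],[0,0,0],[0,0,0],[0,0,0],[0,0,0],[0,0,0],[0,0,0],[0,0,0],[0,0,0]]}'
python3 -m inch '{"xyz":[[-0.06,0.025,0],[-0.06,0.025,0],[-0.026,0.014,0],[0,0,0],[0,0,0]],"rotation":[[0,0,0],[0,0,0],[0,0,0],[0,0,0],[0,0,0]]}'
python3 - <<'E'
from h import *
from scipy.spatial.transform import Rotation as R
o=manip.get_obs(); q=o["orientation"]; m=R.from_quat([q[1],q[2],q[3],q[0]]).as_matrix()
print(o["tcp_pos"].round(4) if hasattr(o["tcp_pos"],'round') else o["tcp_pos"]); print(m.round(3))
im,hsv,P=cloud("wrist","w1.png"); f=imaging.grab_frame("wrist"); print(f["view"].round(3),f["fovy"])
E
```

```text
t: 1.03
tcp_pos: [0.1863, 0.5964, 0.231]
orientation: [0.0, 0.526, 0.851, -0.0]
force: [-0.1, -0.7, -0.5]
opening: 0.0856
grip_force: 0.0
t: 1.87
tcp_pos: [0.4205, 0.3853, 0.2312]
orientation: [-0.0, 0.534, 0.845, -0.0]
force: [-0.6, 0.5, 0.4]
opening: 0.0855
grip_force: 0.0
t: 2.28
tcp_pos: [0.48, 0.3341, 0.231]
orientation: [-0.0, 0.535, 0.845, -0.0]
force: [0.5, -0.3, 0.2]
opening: 0.0855
grip_force: 0.0
[0.48   0.3341 0.231 ]
[[-0.428  0.904 -0.001]
 [ 0.904  0.428  0.   ]
 [ 0.001 -0.001 -1.   ]]
[[ 0.904  0.428 -0.001 -0.576]
 [-0.411  0.866 -0.286 -0.055]
 [-0.122  0.259  0.958 -0.407]
 [ 0.     0.     0.     1.   ]] 69.4799268060514
```

View pics/w1.png

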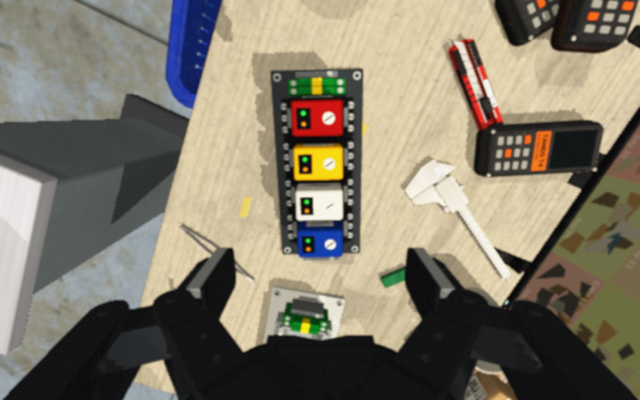

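The wrist view has red (317,118), yellow (318,162), white (318,204) and blue (320,242). The earth terminal is above red at (317,86), and the new panel's earth is at (303,313). Now the precise measurement of the relays.

```bash
python3 - <<'E'
from h import *
im,hsv,P=cloud("wrist"); x,y,z=P[...,0],P[...,1],P[...,2]
W=(x>.35)&(x<.6)&(y>.2)&(y<.46)&(z>.078)&(z<.1)
M=masks(hsv)
k,l,s,_=cv2.connectedComponentsWithStats((W&(abs(hsv[...,2])>=0)).astype(np.uint8)); 
tot={}
for c in("red","yellow","white","blue"):
    m=(M[c]&W).astype(np.uint8); m=cv2.morphologyEx(m,cv2.MORPH_OPEN,np.ones((3,3)))
    p=P[m>0]; r=rect(p); tot[c]=r[0]; print(c,m.sum(),"z",np.round(np.median(p[:,2])*1000,1),*r)
print(s[:6].tolist(), rect(P[W]))
d=tot["red"]-tot["blue"]; print("row",d,np.linalg.norm(d),np.degrees(np.arctan2(d[1],d[0])))
E
```

```text
red 1407 z 87.2 [447.3 392.7] [48.8 33.7] 26.4
yellow 1341 z 87.3 [478.9 329.3] [ 49. 136.] 26.6
white 1482 z 87.5 [477.5 333.4] [ 48.8 143.3] 26.0
blue 1026 z 87.3 [505.8 275.8] [49.4 32. ] 26.4
[[0, 0, 640, 400, 249670], [291, 101, 52, 37, 1832], [293, 147, 50, 35, 1639], [295, 189, 48, 33, 1489], [297, 228, 46, 31, 1370]] (array([476.8, 333.8]), array([ 49.6, 165.3]), 26.6)
row [-58.5 116.9] 130.720541614545 116.58465287987572
```

```bash
python3 -m inch '{"xyz":[[0,0,0],[0.034,-0.0015,0.03],[0.034,-0.0015,0.03],[0.033,-0.0015,0.03],[0.033,-0.0015,0.03],[0,0,0.05],[0,0,0.05],[0,0,0.05],[0,0,0.04],[0,0,0.04]],"rotation":[[0,0,-0.28],[0,0,0],[0,0,0],[0,0,0],[0,0,0],[0,0,0],[0,0,0],[0,0,0],[0,0,0],[0,0,0]]}' 1 40
python3 -m inch '{"xyz":[[0,0,0],[0,0,0],[0,0,0],[0,0,0],[0,0,0],[0,0,0],[0,0,0],[0,0,0]],"rotation":[[0,0,0],[0,0,0],[0,0,0],[0,0,0],[0,0,0],[0,0,0],[0,0,0],[0,0,0]]}' -1 40
```

```text
t: 3.27
tcp_pos: [0.4458, 0.3937, 0.055]
orientation: [-0.0, 0.523, 0.852, -0.0]
force: [-0.4, 1.2, 0.3]
opening: 0.0854
grip_force: 0.0
t: 3.93
tcp_pos: [0.448, 0.3936, 0.058]
orientation: [0.0, 0.525, 0.851, 0.001]
force: [-0.9, -0.2, 6.4]
opening: 0.0493
grip_force: 42.5
```

```bash
python3 -m inch '{"xyz":[[0,0,-0.01],[0,0,-0.02],[0,0,-0.03],[0,0,-0.04],[0,0,-0.05],[0,0,-0.05],[0,0,-0.05],[0,0,-0.05],[0,0,-0.04],[0,0,0]],"rotation":[[0,0,0],[0,0,0],[0,0,0],[0,0,0],[0,0,0],[0,0,0],[0,0,0.7],[0,0,0.7],[0,0,0.7],[0,0,0.7]]}'
python3 -m inch '{"xyz":[[-0.03,0.003,0],[-0.05,0.004,0],[-0.06,0.005,0],[-0.06,0.005,0],[-0.06,0.005,0],[-0.06,0.005,0],[-0.06,0.005,0],[-0.06,0.005,0],[-0.06,0.005,0],[-0.06,0.005,0]],"rotation":[[0,0,0],[0,0,0],[0,0,0],[0,0,0],[0,0,0],[0,0,0],[0,0,0],[0,0,0],[0,0,0],[0,0,0]]}'
python3 -m inch '{"xyz":[[-0.06,0.005,0],[-0.06,0.005,0],[-0.06,0.005,0],[-0.06,0.005,0],[-0.05,0.005,0],[-0.03,0.003,0],[-0.01,0.002,0],[0,0,0],[0,0,0]],"rotation":[[0,0,0],[0,0,0],[0,0,0],[0,0,0],[0,0,0],[0,0,0],[0,0,0],[0,0,0],[0,0,0]]}'
python3 - <<'E'
from h import *
im,hsv,P=cloud("wrist","w2.png"); x,y,z=P[...,0],P[...,1],P[...,2]
W=(x>.45)&(x<.7)&(y>-.08)&(y<.2)&(z>.038)&(z<.049)
W&=(hsv[...,1]<60)
m=W.astype(np.uint8); k,l,s,_=cv2.connectedComponentsWithStats(m)
for i in range(1,k):
    if s[i,4]>150: print(s[i],rect(P[l==i]),np.median(P[l==i][:,2]).round(4))
print(rect(P[W]))
g=masks(hsv)["green"]&(z>.045)&(z<.06)&(x>.45)&(x<.7)&(y<.2); print("green",rect(P[g]))
E
```

```text
t: 4.77
tcp_pos: [0.4493, 0.3943, 0.2329]
orientation: [0.001, 0.618, 0.787, 0.004]
force: [1.5, 0.1, 0.3]
opening: 0.0495
grip_force: 42.2
t: 5.6
tcp_pos: [0.5367, 0.1245, 0.2259]
orientation: [-0.0, 0.616, 0.788, -0.001]
force: [0.9, -0.1, -0.9]
opening: 0.0495
grip_force: 42.2
t: 6.35
tcp_pos: [0.5908, -0.0291, 0.226]
orientation: [-0.001, 0.616, 0.787, 0.0]
force: [0.6, 0.2, -0.6]
opening: 0.0494
grip_force: 42.2
[ 286   17   69   47 1420] (array([555.9, 108.6]), array([68.3, 42.6]), 14.1) 0.0429
[ 287   65   67   44 1274] (array([566.5,  65.8]), array([70.7, 42.8]), 13.8) 0.043
[ 289  110   63   40 1124] (array([577.4,  22.8]), array([68.5, 42.1]), 13.8) 0.043
[ 291  151   60   37 1007] (array([588.4, -19.9]), array([68.3, 42.4]), 13.9) 0.043
[302 201  38   6 196] (array([598.3, -60.6]), array([44.5,  6.8]), 14.7) 0.0393
(array([572. ,  39.4]), array([ 77.7, 213.8]), 14.5)
green (array([548.9, 135.8]), array([37.7,  9.7]), 14.2)
```

View pics/w2.png

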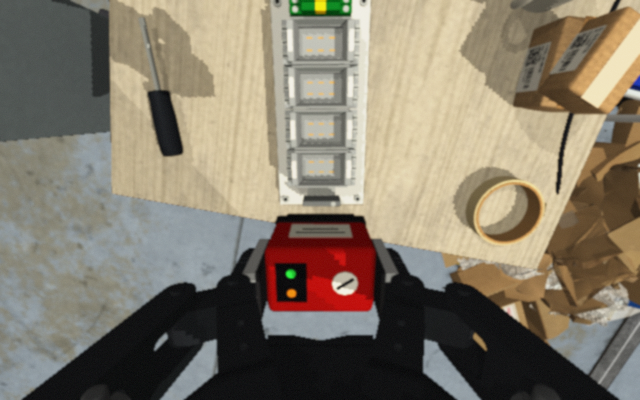

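Held red is at (320,270) in this view, and the four sockets run from (320,40) to (320,168) with earth above at (318,5). The panel centre is about (572,45) mm with the row heading 104°. Placing red in the first socket.

```bash
python3 -m inch '{"xyz":[[0.035,0,0.02],[0.05,0,0.03],[0.06,0,0.05],[0.06,0,0.05],[0.05,0,0.03],[0.03,0,0.02],[0,0,0.04],[0,0,0.04],[0,0,0.01],[0,0,0]],"rotation":[[0,0,0],[0,0,0],[0,0,0],[0,0,0],[0,0,0],[0,0,0],[0,0,0],[0,0,0],[0,0,0],[0,0,0]]}'
python3 -m inch '{"xyz":[[0,0,0.008],[0,0,0.008],[0,0,0.008],[0,0,0.008],[0,0,0.006],[0,0,0.004],[0,0,0]],"rotation":[[0,0,0],[0,0,0],[0,0,0],[0,0,0],[0,0,0],[0,0,0],[0,0,0]]}'
```

```text
t: 7.23
tcp_pos: [0.5549, 0.1097, 0.0795]
orientation: [-0.002, 0.616, 0.788, -0.001]
force: [0.3, -0.2, -1.6]
opening: 0.0495
grip_force: 42.1
t: 7.82
tcp_pos: [0.5568, 0.1083, 0.0598]
orientation: [-0.0, 0.617, 0.787, -0.0]
force: [-0.8, 0.0, -1.4]
opening: 0.0501
grip_force: 42.1
```

```bash
python3 -m inch '{"xyz":[[0,0,0.003],[0,0,0.002],[0,0,0]],"rotation":[[0,0,0],[0,0,0],[0,0,0]]}'
python3 -m inch '{"xyz":[[0,0,0],[0,0,0],[0,0,0],[0,0,0],[0,0,0],[0,0,0]],"rotation":[[0,0,0],[0,0,0],[0,0,0],[0,0,0],[0,0,0],[0,0,0]]}' 1
python3 -m inch '{"xyz":[[0,0,-0.02],[0,0,-0.04],[0,0,-0.05],[0,0,-0.06],[0,0,-0.06],[0,0,-0.06],[0,0,-0.05],[0,0,0],[0,0,0]],"rotation":[[0,0,0],[0,0,0],[0,0,0],[0,0,0],[0,0,0],[0,0,0],[0,0,0],[0,0,0],[0,0,0]]}'
python3 - <<'E'
from h import *
im,hsv,P=cloud("wrist","w3.png"); x,y,z=P[...,0],P[...,1],P[...,2]
m=masks(hsv)["red"]&(x>.5)&(x<.62)&(y>.05)&(y<.16)&(z>.08)&(z<.11)
print(m.sum(),rect(P[m]),np.median(P[m][:,2]))
E
```

```text
t: 8.07
tcp_pos: [0.5573, 0.1084, 0.058]
orientation: [0.0, 0.616, 0.787, 0.0]
force: [-0.7, 1.1, -0.3]
opening: 0.0491
grip_force: 42.1
t: 8.57
tcp_pos: [0.5571, 0.1085, 0.0579]
orientation: [0.0, 0.616, 0.787, 0.0]
force: [-0.4, -0.2, -0.3]
opening: 0.0856
grip_force: 0.0
t: 9.32
tcp_pos: [0.5584, 0.1086, 0.2308]
orientation: [0.002, 0.616, 0.787, 0.002]
force: [-0.5, 0.2, -0.5]
opening: 0.0858
grip_force: 0.0
1109 (array([556.8, 107.7]), array([47.5, 33.1]), 13.9) 0.08728694448372154
```

Red's top is at 87.3 mm, the same as in the old panel, and it sits square. Now yellow.

```bash
python3 -m inch '{"xyz":[[0.03,-0.006,0],[0.05,-0.006,0],[0.06,-0.006,0],[0.06,-0.006,0],[0.06,-0.006,0],[0.06,-0.006,0],[0.06,-0.006,0],[0.06,-0.006,0],[0.05,-0.006,0],[0.029,-0.005,0]],"rotation":[[0,0,0],[0,0,0],[0,0,0],[0,0,0],[0,0,0],[0,0,0],[0,0,0],[0,0,0],[0,0,0],[0,0,0]]}'
python3 -m inch '{"xyz":[[0,0,0],[0,0,0.03],[0,0,0.05],[0,0,0.05],[0,0,0],[0,0,0]],"rotation":[[0,0,-0.7],[0,0,-0.7],[0,0,-0.7],[0,0,-0.67],[0,0,0],[0,0,0]]}'
```

```text
t: 10.2
tcp_pos: [0.4638, 0.3552, 0.2256]
orientation: [-0.001, 0.616, 0.788, -0.002]
force: [0.5, -0.1, 0.3]
opening: 0.0854
grip_force: 0.0
t: 10.7
tcp_pos: [0.464, 0.3521, 0.1598]
orientation: [-0.002, 0.526, 0.85, -0.003]
force: [0.1, 0.0, 0.5]
opening: 0.0855
grip_force: 0.0
```

```bash
python3 -m inch '{"xyz":[[0,0.006,0.03],[0,0,0.05],[0,0,0.05],[0,0,0.04],[0,0,0.03],[0,0,0.01],[0,0,0]],"rotation":[[0,0,0],[0,0,0],[0,0,0],[0,0,0],[0,0,0],[0,0,0],[0,0,0]]}'
python3 -m inch '{"xyz":[[0,0,0],[0,0,0],[0,0,0],[0,0,0],[0,0,0],[0,0,0],[0,0,0],[0,0,0]],"rotation":[[0,0,0],[0,0,0],[0,0,0],[0,0,0],[0,0,0],[0,0,0],[0,0,0],[0,0,0]]}' -1 40
python3 -m inch '{"xyz":[[0,0,-0.01],[0,0,-0.02],[0,0,-0.03],[0,0,-0.04],[0,0,-0.05],[0,0,-0.05],[0,0,-0.05],[0,0,-0.03],[0,0,0],[0,0,0]],"rotation":[[0,0,0],[0,0,0],[0,0,0],[0,0,0],[0,0,0],[0,0,0],[0,0,0.7],[0,0,0.7],[0,0,0.7],[0,0,0.7]]}'
```

```text
t: 11.28
tcp_pos: [0.4685, 0.3544, 0.0574]
orientation: [-0.0, 0.526, 0.85, -0.001]
force: [0.5, -0.4, 0.9]
opening: 0.0855
grip_force: 0.0
t: 11.95
tcp_pos: [0.4699, 0.3553, 0.0598]
orientation: [0.001, 0.526, 0.851, 0.001]
force: [-2.3, -0.3, 5.8]
opening: 0.0495
grip_force: 42.5
t: 12.78
tcp_pos: [0.4699, 0.3553, 0.2009]
orientation: [0.001, 0.618, 0.786, 0.002]
force: [-1.2, -0.2, -1.4]
opening: 0.0494
grip_force: 41.8
```

```bash
python3 -m inch '{"xyz":[[-0.03,0.005,0],[-0.05,0.005,0],[-0.06,0.005,0],[-0.06,0.005,0],[-0.06,0.005,0],[-0.06,0.005,0],[-0.06,0.005,0],[-0.06,0.005,0],[-0.06,0.005,0],[-0.06,0.005,0]],"rotation":[[0,0,0],[0,0,0],[0,0,0],[0,0,0],[0,0,0],[0,0,0],[0,0,0],[0,0,0],[0,0,0],[0,0,0]]}'
python3 -m inch '{"xyz":[[-0.035,0,0],[-0.013,0,0.02],[0,0,0.05],[0,0,0.05],[0,0,0.04],[0,0,0.03],[0,0,0.02],[0,0,0],[0,0,0]],"rotation":[[0,0,0],[0,0,0],[0,0,0],[0,0,0],[0,0,0],[0,0,0],[0,0,0],[0,0,0],[0,0,0]]}'
```

```text
t: 13.62
tcp_pos: [0.56, 0.0872, 0.1989]
orientation: [0.0, 0.617, 0.787, 0.0]
force: [0.3, -0.7, -1.1]
opening: 0.0496
grip_force: 41.8
t: 14.37
tcp_pos: [0.565, 0.0659, 0.0926]
orientation: [-0.0, 0.617, 0.787, -0.0]
force: [-0.5, 0.0, -0.9]
opening: 0.0491
grip_force: 41.8
```

```bash
python3 -m inch '{"xyz":[[0,0.003,0.015],[0,0,0.01],[0,0,0.01],[0,0,0.008],[0,0,0.008],[0,0,0.008],[0,0,0.005],[0,0,0],[0,0,0]],"rotation":[[0,0,0],[0,0,0],[0,0,0],[0,0,0],[0,0,0],[0,0,0],[0,0,0],[0,0,0],[0,0,0]]}'
```

```text
t: 15.12
tcp_pos: [0.5668, 0.0657, 0.0607]
orientation: [-0.0, 0.617, 0.787, -0.0]
force: [-0.2, 0.0, 0.3]
opening: 0.0493
grip_force: 41.7
```

```bash
python3 -m inch '{"xyz":[[0,0,0.002],[0,0,0],[0,0,0],[0,0,0],[0,0,0],[0,0,0],[0,0,0]],"rotation":[[0,0,0],[0,0,0],[0,0,0],[0,0,0],[0,0,0],[0,0,0],[0,0,0]]}' 1
python3 -m inch '{"xyz":[[0,0,-0.02],[0,0,-0.04],[0,0,-0.05],[0,0,-0.06],[0,0,-0.06],[0,0,-0.06],[0,0,-0.05],[0,0,0],[0,0,0]],"rotation":[[0,0,0],[0,0,0],[0,0,0],[0,0,0],[0,0,0],[0,0,0],[0,0,0],[0,0,0],[0,0,0]]}'
python3 - <<'E'
from h import *
im,hsv,P=cloud("wrist","w4.png"); x,y,z=P[...,0],P[...,1],P[...,2]
for c in("red","yellow"):
    m=masks(hsv)[c]&(x>.5)&(x<.62)&(y>.02)&(y<.16)&(z>.08)&(z<.11)
    print(c,m.sum(),rect(P[m]),np.median(P[m][:,2]))
E
python3 -m inch '{"xyz":[[0.03,-0.003,0],[0.05,-0.003,0],[0.06,-0.003,0],[0.06,-0.003,0],[0.06,-0.003,0],[0.06,-0.003,0],[0.06,-0.004,0],[0.06,-0.004,0],[0.05,-0.004,0],[0.031,-0.004,0]],"rotation":[[0,0,0],[0,0,0],[0,0,0],[0,0,0],[0,0,0],[0,0,0],[0,0,0],[0,0,0],[0,0,0],[0,0,0]]}'
python3 -m inch '{"xyz":[[0,0,0],[0,0,0.03],[0,0,0.05],[0,0,0.05],[0,0,0],[0,0,0],[0,0,0]],"rotation":[[0,0,-0.7],[0,0,-0.7],[0,0,-0.7],[0,0,-0.67],[0,0,0],[0,0,0],[0,0,0]]}'
```

```text
t: 15.7
tcp_pos: [0.5669, 0.0657, 0.0599]
orientation: [0.0, 0.617, 0.787, 0.0]
force: [-1.1, 0.3, 0.1]
opening: 0.0852
grip_force: 0.0
t: 16.45
tcp_pos: [0.5682, 0.0657, 0.2329]
orientation: [0.002, 0.617, 0.787, 0.002]
force: [-0.5, -0.3, 0.3]
opening: 0.0856
grip_force: 0.0
red 1283 (array([557.2, 107.4]), array([48.4, 33.4]), 13.8) 0.08726216399402464
yellow 1212 (array([563.1,  76.5]), array([49.2, 56.5]), 13.4) 0.08731640946962987
t: 17.33
tcp_pos: [0.4863, 0.3166, 0.2278]
orientation: [-0.001, 0.617, 0.787, -0.001]
force: [-0.3, -0.0, 1.0]
opening: 0.0853
grip_force: 0.0
t: 17.92
tcp_pos: [0.4885, 0.3147, 0.1652]
orientation: [-0.0, 0.527, 0.85, -0.0]
force: [0.7, 0.1, 0.4]
opening: 0.0856
grip_force: 0.0
```

```bash
python3 -m inch '{"xyz":[[0,0,0.03],[0,0,0.05],[0,0,0.05],[0,0,0.05],[0,0,0.025],[0,0,0.011],[0,0,0]],"rotation":[[0,0,0],[0,0,0],[0,0,0],[0,0,0],[0,0,0],[0,0,0],[0,0,0]]}'
python3 -m inch '{"xyz":[[0,0,0],[0,0,0],[0,0,0],[0,0,0],[0,0,0],[0,0,0],[0,0,0],[0,0,0]],"rotation":[[0,0,0],[0,0,0],[0,0,0],[0,0,0],[0,0,0],[0,0,0],[0,0,0],[0,0,0]]}' -1 40
python3 -m inch '{"xyz":[[0,0,-0.01],[0,0,-0.02],[0,0,-0.03],[0,0,-0.04],[0,0,-0.05],[0,0,-0.05],[0,0,-0.05],[0,0,-0.03],[0,0,0],[0,0,0]],"rotation":[[0,0,0],[0,0,0],[0,0,0],[0,0,0],[0,0,0],[0,0,0],[0,0,0.7],[0,0,0.7],[0,0,0.7],[0,0,0.7]]}'
```

```text
t: 18.5
tcp_pos: [0.4884, 0.3146, 0.0567]
orientation: [-0.0, 0.527, 0.85, -0.0]
force: [-0.5, -0.4, 0.2]
opening: 0.0854
grip_force: 0.0
t: 19.17
tcp_pos: [0.4897, 0.3153, 0.0588]
orientation: [0.001, 0.527, 0.85, 0.001]
force: [0.0, -0.7, 6.5]
opening: 0.0494
grip_force: 42.4
t: 20.0
tcp_pos: [0.4893, 0.3151, 0.1997]
orientation: [0.001, 0.619, 0.785, 0.002]
force: [-0.6, -0.9, -1.4]
opening: 0.0494
grip_force: 41.6
```

```bash
python3 -m inch '{"xyz":[[-0.03,0.003,0],[-0.05,0.003,0],[-0.06,0.004,0],[-0.06,0.004,0],[-0.06,0.004,0],[-0.06,0.004,0],[-0.06,0.004,0],[-0.06,0.004,0],[-0.06,0.004,0],[-0.06,0.004,0]],"rotation":[[0,0,0],[0,0,0],[0,0,0],[0,0,0],[0,0,0],[0,0,0],[0,0,0],[0,0,0],[0,0,0],[0,0,0]]}'
python3 -m inch '{"xyz":[[-0.035,0,0],[-0.013,0,0.02],[0,0,0.05],[0,0,0.05],[0,0,0.04],[0,0,0.03],[0,0,0.02],[0,0,0],[0,0,0]],"rotation":[[0,0,0],[0,0,0],[0,0,0],[0,0,0],[0,0,0],[0,0,0],[0,0,0],[0,0,0],[0,0,0]]}'
```

```text
t: 20.83
tcp_pos: [0.5729, 0.0456, 0.1977]
orientation: [0.0, 0.618, 0.786, 0.0]
force: [1.6, -1.0, -1.4]
opening: 0.0493
grip_force: 41.6
t: 21.58
tcp_pos: [0.578, 0.0243, 0.0916]
orientation: [-0.0, 0.618, 0.786, -0.0]
force: [0.7, -0.7, 0.1]
opening: 0.0491
grip_force: 41.7
```

```bash
python3 -m inch '{"xyz":[[0,0,0.015],[0,0,0.01],[0,0,0.01],[0,0,0.008],[0,0,0.008],[0,0,0.008],[0,0,0.006],[0,0,0],[0,0,0]],"rotation":[[0,0,0],[0,0,0],[0,0,0],[0,0,0],[0,0,0],[0,0,0],[0,0,0],[0,0,0],[0,0,0]]}'
```

```text
t: 22.33
tcp_pos: [0.5785, 0.0237, 0.0592]
orientation: [0.0, 0.618, 0.786, 0.0]
force: [0.6, 0.2, -1.3]
opening: 0.0495
grip_force: 41.8
```

```bash
python3 -m inch '{"xyz":[[0,0,0.001],[0,0,0],[0,0,0],[0,0,0],[0,0,0],[0,0,0],[0,0,0]],"rotation":[[0,0,0],[0,0,0],[0,0,0],[0,0,0],[0,0,0],[0,0,0],[0,0,0]]}' 1
python3 -m inch '{"xyz":[[0,0,-0.02],[0,0,-0.04],[0,0,-0.05],[0,0,-0.06],[0,0,-0.06],[0,0,-0.06],[0,0,-0.05],[0,0,0],[0,0,0]],"rotation":[[0,0,0],[0,0,0],[0,0,0],[0,0,0],[0,0,0],[0,0,0],[0,0,0],[0,0,0],[0,0,0]]}'
python3 - <<'E'
from h import *
im,hsv,P=cloud("wrist","w5.png"); x,y,z=P[...,0],P[...,1],P[...,2]
m=(x>.5)&(x<.65)&(y>-.06)&(y<.16)&(z>.075)&(z<.12)
k,l,s,_=cv2.connectedComponentsWithStats(m.astype(np.uint8))
for i in range(1,k):
    if s[i,4]>150: print(s[i],rect(P[l==i]),np.median(P[l==i][:,2]).round(4))
E
python3 -m inch '{"xyz":[[0.03,-0.002,0],[0.05,-0.002,0],[0.06,-0.002,0],[0.06,-0.002,0],[0.06,-0.002,0],[0.06,-0.002,0],[0.06,-0.002,0],[0.06,-0.002,0],[0.05,-0.002,0],[0.032,-0.002,0]],"rotation":[[0,0,0],[0,0,0],[0,0,0],[0,0,0],[0,0,0],[0,0,0],[0,0,0],[0,0,0],[0,0,0],[0,0,0]]}'
python3 -m inch '{"xyz":[[0,0,0],[0,0,0.03],[0,0,0.05],[0,0,0.05],[0,0,0],[0,0,0],[0,0,0]],"rotation":[[0,0,-0.7],[0,0,-0.7],[0,0,-0.7],[0,0,-0.67],[0,0,0],[0,0,0],[0,0,0]]}'
```

```text
t: 22.92
tcp_pos: [0.5785, 0.0237, 0.0589]
orientation: [0.0, 0.618, 0.786, 0.0]
force: [-0.5, 0.6, -0.2]
opening: 0.0854
grip_force: 0.0
t: 23.67
tcp_pos: [0.5798, 0.0236, 0.232]
orientation: [0.002, 0.618, 0.786, 0.001]
force: [0.3, 1.4, -0.7]
opening: 0.0853
grip_force: 0.0
[ 291   77   53   38 1964] (array([556.6, 107.3]), array([49.5, 33.2]), 13.5) 0.0874
[ 291  124   51   36 1728] (array([565.7,  64.9]), array([49.5, 34. ]), 13.5) 0.0874
[ 294  167   48   33 1563] (array([577.1,  24.1]), array([49.3, 32.7]), 13.4) 0.0873
t: 24.55
tcp_pos: [0.5046, 0.2777, 0.2268]
orientation: [-0.001, 0.618, 0.787, -0.001]
force: [0.5, 0.5, 0.2]
opening: 0.0854
grip_force: 0.0
t: 25.13
tcp_pos: [0.5071, 0.2753, 0.1642]
orientation: [-0.0, 0.528, 0.849, -0.0]
force: [0.6, -0.1, 1.0]
opening: 0.0849
grip_force: 0.0
```

All three are seated with tops at 87.3–87.4 mm. Blue next.

```bash
python3 -m inch '{"xyz":[[0,0,0.03],[0,0,0.05],[0,0,0.05],[0,0,0.05],[0,0,0.025],[0,0,0.009],[0,0,0]],"rotation":[[0,0,0],[0,0,0],[0,0,0],[0,0,0],[0,0,0],[0,0,0],[0,0,0]]}'
python3 -m inch '{"xyz":[[0,0,0],[0,0,0],[0,0,0],[0,0,0],[0,0,0],[0,0,0],[0,0,0],[0,0,0]],"rotation":[[0,0,0],[0,0,0],[0,0,0],[0,0,0],[0,0,0],[0,0,0],[0,0,0],[0,0,0]]}' -1 40
python3 -m inch '{"xyz":[[0,0,-0.01],[0,0,-0.02],[0,0,-0.03],[0,0,-0.04],[0,0,-0.05],[0,0,-0.05],[0,0,-0.05],[0,0,-0.03],[0,0,0],[0,0,0]],"rotation":[[0,0,0],[0,0,0],[0,0,0],[0,0,0],[0,0,0],[0,0,0],[0,0,0.7],[0,0,0.7],[0,0,0.7],[0,0,0.7]]}'
```

```text
t: 25.72
tcp_pos: [0.5073, 0.275, 0.0569]
orientation: [-0.0, 0.528, 0.849, -0.0]
force: [0.8, 0.5, -0.3]
opening: 0.0858
grip_force: 0.0
t: 26.38
tcp_pos: [0.5087, 0.2755, 0.0588]
orientation: [0.001, 0.528, 0.849, 0.001]
force: [-1.1, -1.3, 6.2]
opening: 0.0497
grip_force: 42.2
t: 27.22
tcp_pos: [0.5082, 0.2754, 0.1997]
orientation: [0.001, 0.62, 0.784, 0.002]
force: [-0.5, -0.1, -1.9]
opening: 0.0493
grip_force: 41.5
```

```bash
python3 -m inch '{"xyz":[[-0.03,0.002,0],[-0.05,0.002,0],[-0.06,0.002,0],[-0.06,0.002,0],[-0.06,0.002,0],[-0.06,0.002,0],[-0.06,0.002,0],[-0.06,0.002,0],[-0.06,0.002,0],[-0.06,0.002,0]],"rotation":[[0,0,0],[0,0,0],[0,0,0],[0,0,0],[0,0,0],[0,0,0],[0,0,0],[0,0,0],[0,0,0],[0,0,0]]}'
python3 -m inch '{"xyz":[[-0.035,0,0],[-0.015,0,0.02],[0,0,0.05],[0,0,0.05],[0,0,0.04],[0,0,0.03],[0,0,0.02],[0,0,0],[0,0,0]],"rotation":[[0,0,0],[0,0,0],[0,0,0],[0,0,0],[0,0,0],[0,0,0],[0,0,0],[0,0,0],[0,0,0]]}'
```

```text
t: 28.05
tcp_pos: [0.5823, 0.0036, 0.1976]
orientation: [0.0, 0.619, 0.785, 0.0]
force: [-0.4, 0.0, -0.2]
opening: 0.0494
grip_force: 41.5
t: 28.8
tcp_pos: [0.5877, -0.0187, 0.0915]
orientation: [-0.0, 0.619, 0.785, -0.0]
force: [0.2, 0.2, -0.7]
opening: 0.0492
grip_force: 41.6
```

```bash
python3 -m inch '{"xyz":[[0,0,0.015],[0,0,0.01],[0,0,0.01],[0,0,0.008],[0,0,0.008],[0,0,0.008],[0,0,0.006],[0,0,0],[0,0,0]],"rotation":[[0,0,0],[0,0,0],[0,0,0],[0,0,0],[0,0,0],[0,0,0],[0,0,0],[0,0,0],[0,0,0]]}'
```

```text
t: 29.55
tcp_pos: [0.5881, -0.0193, 0.0592]
orientation: [-0.0, 0.619, 0.785, -0.0]
force: [0.6, -1.0, -0.9]
opening: 0.0494
grip_force: 41.7
```

```bash
python3 -m inch '{"xyz":[[0,0,0.001],[0,0,0],[0,0,0],[0,0,0],[0,0,0],[0,0,0],[0,0,0]],"rotation":[[0,0,0],[0,0,0],[0,0,0],[0,0,0],[0,0,0],[0,0,0],[0,0,0]]}' 1
python3 -m inch '{"xyz":[[0,0,-0.02],[0,0,-0.04],[0,0,-0.05],[0,0,-0.06],[0,0,-0.06],[0,0,-0.06],[0,0,-0.05],[0,0,0],[0,0,0],[0,0,0]],"rotation":[[0,0,0],[0,0,0],[0,0,0],[0,0,0],[0,0,0],[0,0,0],[0,0,0],[0,0,0],[0,0,0],[0,0,0]]}'
python3 - <<'E'
from h import *
im,hsv,P=cloud("wrist","w6.png"); x,y,z=P[...,0],P[...,1],P[...,2]
m=(x>.5)&(x<.65)&(y>-.06)&(y<.16)&(z>.075)&(z<.12)
k,l,s,_=cv2.connectedComponentsWithStats(m.astype(np.uint8))
for i in range(1,k):
    if s[i,4]>150: print(s[i],rect(P[l==i]),np.median(P[l==i][:,2]).round(4))
E
```

```text
t: 30.13
tcp_pos: [0.5881, -0.0193, 0.0588]
orientation: [0.0, 0.619, 0.785, 0.0]
force: [0.0, -0.4, -1.1]
opening: 0.0854
grip_force: 0.0
t: 30.97
tcp_pos: [0.5878, -0.0192, 0.2288]
orientation: [-0.0, 0.619, 0.785, -0.0]
force: [-0.3, -0.9, -0.4]
opening: 0.0852
grip_force: 0.0
[ 292   24   56   44 2364] (array([556.7, 106.7]), array([49.6, 33.4]), 13.6) 0.0873
[ 292   77   54   38 1991] (array([565.8,  64.9]), array([49.6, 32.8]), 13.4) 0.0873
[ 295  124   51   36 1768] (array([577.1,  23.7]), array([49.3, 33.6]), 13.3) 0.0873
[ 296  168   49   34 1610] (array([586.9, -19. ]), array([49.3, 33.2]), 12.9) 0.0873
```

View pics/w6.png

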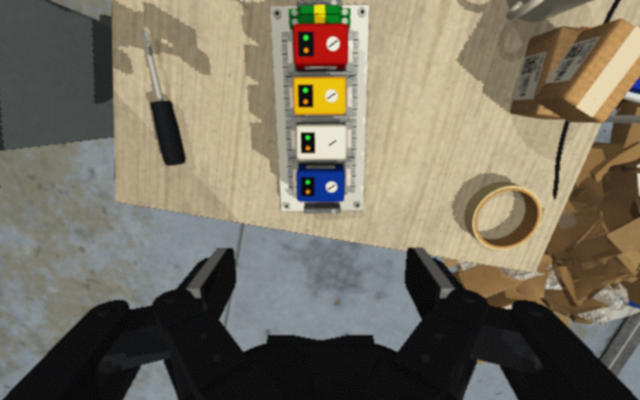

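The wrist view shows red (320,45), yellow (320,96), white (321,143) and blue (320,185) in order from earth (320,12). All are seated flat with the gripper clear.

```bash
python3 -c "
from station import manip
print(manip.sign_off())"
```

```text
the job is handed in; nothing more can be done
None
```

All four relays are in the new panel in the order red, yellow, white, blue from the earth terminal, fully seated and released by my last camera check, and the job was handed in at about 31 s (no verdict was returned).

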